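# Tilt the chess board stand to its middle setting and pin it

### The job

The chess board lies flat in its tilting stand. Draw the locking pin, swing the stand's cradle so that the board's front edge goes down to the middle of the three settings (30 degrees), and push the pin fully home in that hole so that the board is locked there. The chess board must stay in the cradle, and everything else on the shelf must stay where it is.

Things in the scene. Friction and masses are not known exactly. Their poses are not given: they have to be found in the camera images.
- stand: Tilting board stand, beech, fixed to the shelf: base 230 x 276 x 16 mm; two upright cheeks 15 mm thick, outer faces 132 mm either side of the middle, reaching 90 mm forward and 45 mm back, tops 143 mm above the shelf. Origin at the centre of its underside; x points to its back (away from the front ledge), y to its left, z up. Turned up to 0.22 rad about z.
- cradle (a joint): Angle (rad) of the cradle, a wooden tray swinging between the cheeks on a level axis along the stand's y. 0 flat (start); grows as the front ledge goes down; stops at -0.09 and 1.12. Balanced, stiff (0.35 N m, about 4 N on the ledge), stays where left. Aluminium quadrant on its right (-y) side has 14 mm holes 70 mm from the axis that meet the pin at 0, 0.524 (30 degrees, middle hole) and 1.047.
- pin (a joint): How far (m) the captive locking pin is drawn out of the right cheek: 0 home (start, in the flat hole), 0.022 its stop; clear of the quadrant beyond 0.017. 12 mm thick, tapered nose, pulls the cradle into line within about 3 degrees of a hole, else it stops against the quadrant near 0.016. Slides level along the stand's y (out is -y), no spring, 3 N friction, stays where left.
- knob (a point): Centre of the pin's round black knob (24 mm in diameter, 28 mm long, axis along the stand's y), at (-70, -172, 120) mm in the stand's frame with the pin home; moves with the pin. With the pin home 26 mm of thinner stem and guide barrel (22 mm in diameter) lie between knob and cheek. Can be pinched from above, fingers closing along the stand's x.
- pivot (a point): Point on the cradle's axis, midway between the cheeks, 120 mm above the shelf, right above the stand's origin.
- ledge (a point): Middle of the top of the cradle's front ledge, a bar 10 mm thick and 198 mm long standing 10 mm above the chess board's face; 98 mm in front of the axis and 22 mm above it when flat. Moves with the cradle; pressing down on it swings the front down.
- rear_rim (a point): Middle of the top of the cradle's back rim (6 mm thick, 198 mm long), 96 mm behind the axis and 6 mm above it when flat. Moves with the cradle; pressing down on it swings the cradle back towards flat.
- seat (a point): Centre of the cradle's floor, 4 mm under the axis when flat, where the centre of the chess board's underside lies; z is square to the floor.
- chess_board: Chess board, wood, 180 x 180 x 16 mm, 0.25 to 0.5 kg, lying loose in the cradle with 3 mm of play, held by the cradle's rims (6 mm lower than its face) and the front ledge. Origin at the centre of its underside, z out of the checkered face.
- box_low: Lowest of the stack of three plastic game boxes, 218 x 158 x 42 mm, left of the stand. Origin at the centre of its underside.
- box_mid: Middle game box, 203 x 143 x 38 mm.
- box_top: Top game box, 183 x 128 x 34 mm.
- dice_cup: Black plastic dice cup, 82 mm across the mouth, 95 mm tall, to the left of the stand and towards its front. Origin at the centre of its underside.
- torch: Aluminium torch with a toggle switch, 153 mm long, 42 mm at the head, lying in front and to the right of the stand, below the knob's height. Origin under its middle.
- domino_bowl: Glass bowl of dominoes, 144 mm across, 62 mm tall, right of the stand and towards its back. Origin at the centre of its underside.
- card_box: Card box of playing cards, 62 x 92 x 20 mm, lying in front of the stand. Origin at the centre of its underside.
- king: Dark wooden chess king, 38 mm at the foot, 104 mm tall, standing behind the stand. Origin at the centre of its underside.

How it is judged (in metres and radians):
On the way, in this order (a step that is already met when the one before it is completed fails the run):
1. the locking pin is drawn clear of the quadrant (value of joint pin above 0.0165 m), for 0.1 s.
2. the cradle is swung to its middle setting, 30 degrees give or take 4 (value of joint cradle between 0.454 and 0.593 rad), for 0.2 s.
At the end, for the whole second after the job is handed in: The cradle stands within 2 degrees of 30 degrees, front down, the pin is home to within 3 mm, and the chess board lies at rest in the cradle (within 10 mm of its seat and flat on it) (value of joint cradle between 0.489 and 0.558 rad and value of joint pin below 0.003 m and velocity of joint cradle between -0.03 and 0.03 rad/s and distance between chess_board and seat below 0.01 m and angle between the z axis of chess_board and the z axis of seat, either way round below 0.06 rad and linear speed of chess_board below 0.02 m/s); the robot touches nothing.
It fails at once if the chess board comes out of the cradle (distance between chess_board and seat above 0.03 m).
It fails at once if something else on the shelf is pushed more than 25 mm from its place (distance of any of box_low, box_mid, box_top, dice_cup, torch, domino_bowl, card_box, king from where it was at the start of the episode above 0.025 m).
It also fails if it takes over 45 s, if anything falls off the work surface, if the arm or the gripper's body presses on something with over 40 N, if the wrist force passes 120 N, or if a joint passes its speed limit or range.

### The arm

A 7-joint arm with a two-finger parallel gripper is mounted at the origin on the work surface. World frame = base frame: x ahead of the robot, y to its left, z up, the work surface at z = 0. Lengths are in m, angles in degrees, forces in N, time in s.
With the tool pointing down it reaches from about 0.35 to 0.9 m from the base axis. Payload 8.1 kg.
Tool frame: the origin (TCP) lies midway between the tips of the shut fingers; the grasp point (between the pads) lies 19 mm behind it; y points along the fingers, z is the direction in which the jaws open and shut, and the axes are right-handed (so a half turn about y gives the same grasp; the last joint's range is limited). The gripper opens to 92 mm and grips with 3 to 60 N. Pads are 19 mm wide; open, the fingers measure 130 mm over their backs; the gripper's body (75 mm by 190 mm) begins 47 mm behind the grasp point.
Start: joints at [-73.717, 24.895, 1.432, 90.138, -0.665, 64.973, -4.303], TCP at [0.236, 0.579, 0.227] pointing down, gripper open.
Joint ranges: [-149.89, 149.89], [-25.12, 119.58], [-72.63, 75.52], [4.76, 147.25], [-75.54, 255.54], [6.69, 114.76], [-157.13, 157.13]. Speed limits (degrees/s): [127.2, 127.2, 172.46, 172.46, 180, 180, 180].

### API

Orientations are given as [roll, pitch, yaw] about the fixed x, y, z axes, in that order (R = Rz(yaw) Ry(pitch) Rx(roll)).
In Python, from station import bot gives the robot as it stands. Calls block until the motion is done:
- bot.move_to(position, orientation): joint-space move of the TCP to a pose.
- bot.line_to(position, feed=0.15, rot=None, stop_force=None): straight line of the TCP; rot=None keeps the orientation; feed is the mean speed in m/s. With stop_force (N) it stops when the force on the tool has changed by that much, and returns True; else False.
- bot.movej(angles): joint-space move.
- bot.release() and bot.gripper_close(): open the fingers fully, or close them until they stop; the grip force is fixed at half the most.
- bot.pause(seconds).
- bot.inverse_kinematics(position, orientation): joint angles nearest the present ones, or None.
- bot.get_obs(): the state.
- bot.snapshot(name): name is "scene" or "top" or "wrist"; returns the picture (420x560x3 uint8, blue, green, red); there is no depth.
- bot.camera_params(name): a dict with "K" (3x3 intrinsics, pixels), "rvec" (rotation vector, rad) and "tvec" (3), from world to camera coordinates, as OpenCV has them. Camera axes: x right, y down, z forward; pixel columns grow to the right and rows downward; lengths in m; the calibration is good to about 2 mm. A picture is of the moment at which its call begins: read the wrist's pose just before it. camera_params takes no time and is no camera call; for the wrist camera it gives the pose at the moment of the call.
A pose or a line that the arm cannot do raises bot.PlanningError and nothing moves.
- bot.hand_in(): hands the job in, once; it reports no verdict.
The state is a dict: "t": time; "joint_positions": joint angles; "qd": joint speeds; "tau": joint torques, N m; "tool_pos": TCP position; "tcp_rot": TCP orientation; "force": force on the tool from outside, world axes, zero at the start; "wrist_torque": the same for the moment, N m; "finger_gap": opening from 0.0 (shut) to 1.0 (fully open).
Only numpy, scipy, OpenCV 4.12 (cv2) and the standard library are available. Lean on these libraries where they do the work, as an engineer would, in place of code of your own. Each camera call takes 0.05 s, during which the arm holds its last target. There are 200 camera calls.

## Working session

There is one attempt and no reset: what is moved stays moved. The work goes in short steps, each a Python script; the robot and the scene stay as the last script left them, time stands still between calls to the robot, and variables do not carry over. Pictures are saved under pics/ and viewed, about 8 in all and at most 12, crops included, and the job is handed in when it is done.

```bash
mkdir -p pics; python3 - <<'E'
from station import bot
import cv2,numpy as np
for n in("scene","top"):
    cv2.imwrite(f"pics/{n}0.png",bot.snapshot(n)); p=bot.camera_params(n); print(n,{k:np.round(v,4).tolist() for k,v in p.items()})
o=bot.get_obs();print(o)
E
```

```text
scene {'K': [[403.25, 0.0, 274.2816], [0.0, 403.25, 211.4692], [0.0, 0.0, 1.0]], 'rvec': [1.9271, 1.6523, -0.5989], 'tvec': [-0.1279, -0.3906, 1.4402]}
top {'K': [[384.6677, 0.0, 277.5049], [0.0, 384.6677, 208.5254], [0.0, 0.0, 1.0]], 'rvec': [2.138, -2.1127, 0.1889], 'tvec': [0.0431, 0.6152, 1.0195]}
{'t': 0.1, 'joint_positions': array([-73.71843189,  24.9341172 ,   1.43066182,  90.18391971,
        -0.66442683,  64.97292517,  -4.30391752]), 'qd': array([ 0.0737192 , -0.10904997,  0.0473095 , -0.16820444,  0.0120129 ,
        0.06379057,  0.00553823]), 'tau': array([ 2.76131192e-03, -6.69120383e+01,  9.87474471e-01, -3.15144324e+01,
       -6.06658682e-02,  3.74746229e-02,  7.03203614e-05]), 'tool_pos': array([0.23562284, 0.5783889 , 0.22600522]), 'tcp_rot': array([-9.00823047e+01, -7.64526705e-03, -2.21648054e+01]), 'force': array([-0.4458399 ,  0.32375492, -0.38011065]), 'wrist_torque': array([0.01683524, 0.0089232 , 0.00184222]), 'finger_gap': 1.001331547643259}
```

View pics/scene0.png

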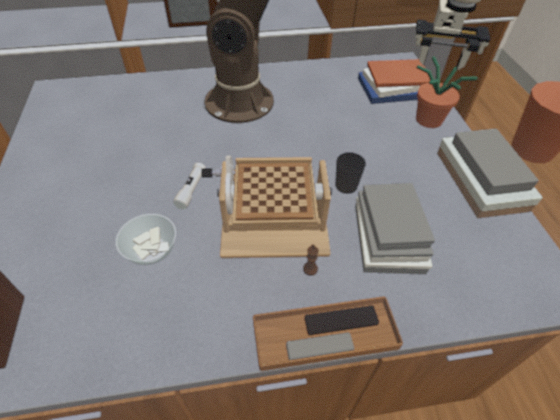

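View pics/top0.png

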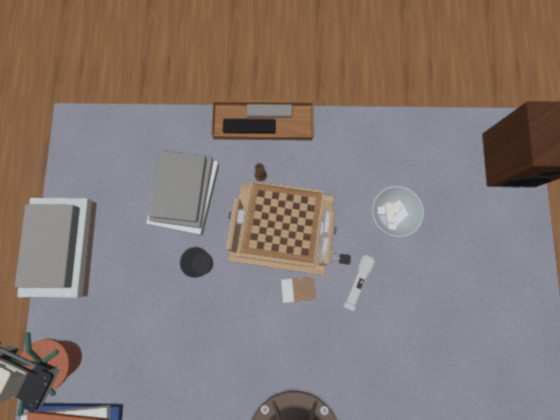

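The top view shows the knob at about (345,259), and the scene view shows it at about (207,173). The board is centred near (284,223) in the top view, and the torch lies at (360,283). I'll enlarge both views.

```bash
python3 - <<'E'
import cv2,numpy as np
a=cv2.imread("pics/top0.png")[170:315,215:385];b=cv2.imread("pics/scene0.png")[145:265,170:340]
f=lambda i:cv2.resize(i,None,fx=4.7,fy=4.7,interpolation=cv2.INTER_CUBIC)
cv2.imwrite("pics/c1.png",cv2.resize(a,None,fx=4,fy=4,interpolation=3));cv2.imwrite("pics/c2.png",cv2.resize(b,None,fx=4,fy=4,interpolation=3))
E
```

```text
(no output)
```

View pics/c1.png

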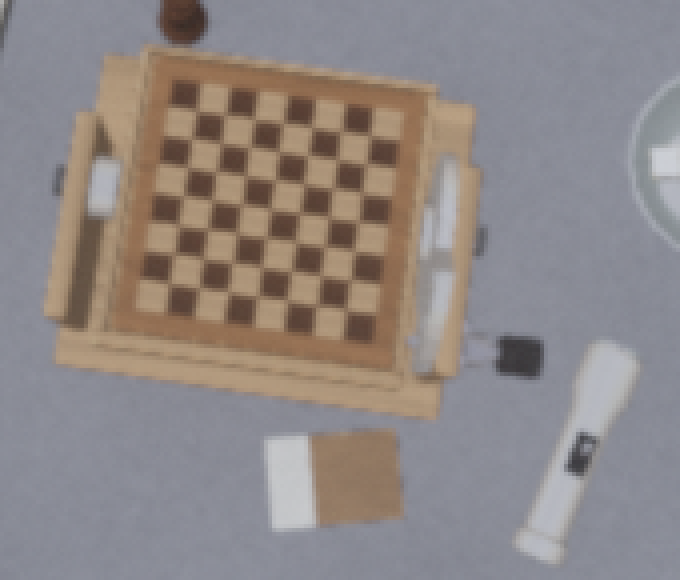

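View pics/c2.png

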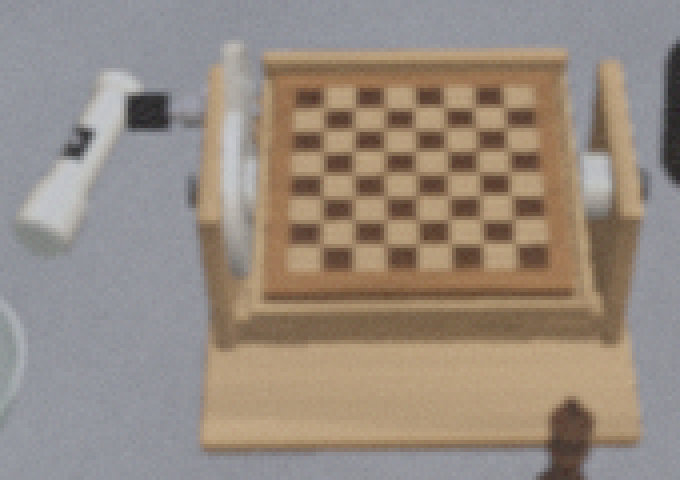

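```bash
cat > h.py <<'E'
import cv2,numpy as np
from scipy.optimize import least_squares
from station import bot
def proj(n,P,p=None):
    p=p or bot.camera_params(n)
    return cv2.projectPoints(np.atleast_2d(np.float64(P)),np.float64(p["rvec"]),np.float64(p["tvec"]),np.float64(p["K"]),None)[0][:,0]
def S(s,P):  # stand frame (m) -> world
    c,n=np.cos(s[2]),np.sin(s[2]); P=np.atleast_2d(P)
    return np.c_[s[0]+c*P[:,0]-n*P[:,1], s[1]+n*P[:,0]+c*P[:,1], P[:,2]+(s[3] if len(s)>3 else 0)]
E
python3 - <<'E'
from h import *
t=lambda u,v:((u+.5)/4-.5+215,(v+.5)/4-.5+170)
s=lambda u,v:((u+.5)/4-.5+170,(v+.5)/4-.5+145)
k=[-.070,-.172,.120]
T=[(k,t(520,357)),([0,0,.132],t(272,211)),([.099,.099,.126],t(146,46)),([.099,-.099,.126],t(438,86)),([-.115,.138,.016],t(56,365)),([-.115,-.138,.016],t(440,418)),([.115,-.138,.016],t(474,104))]
C=[(k,s(148,111)),([0,0,.132],s(417,172)),([-.103,-.099,.142],s(264,53)),([-.103,.099,.142],s(567,50)),([.115,-.138,0],s(202,449)),([.115,.138,0],s(639,443))]
def res(x): return np.r_[(proj("top",S(x,[a for a,_ in T]))-[b for _,b in T]).ravel(),(proj("scene",S(x,[a for a,_ in C]))-[b for _,b in C]).ravel()]
for x0 in ([.5,0,0,0],):
    r=least_squares(res,x0,loss="soft_l1"); print(r.x.round(4)); print(res(r.x).reshape(-1,2).round(1).tolist())
kk=least_squares(lambda P:np.r_[(proj("top",P)-T[0][1]).ravel(),(proj("scene",P)-C[0][1]).ravel()],[.5,-.1,.1])
print("knob tri",kk.x.round(4),kk.fun.round(2),"model",S(r.x,k).round(4))
np.save("s.npy",r.x)
E
```

```text
[ 0.5643  0.039  -0.1284  0.0031]
[[-0.1, 0.3], [-1.0, -0.1], [-1.5, -0.5], [0.1, -0.3], [-1.4, 0.6], [-0.2, 1.2], [0.6, 0.2], [-0.7, 0.2], [-0.0, 0.6], [-1.2, -0.8], [-0.3, -1.1], [-0.7, 2.2], [0.4, 1.6]]
knob tri [ 0.4736 -0.1217  0.1245] [-0.4  -0.03 -0.4  -0.02] model [[ 0.4728 -0.1226  0.1231]]
```

```bash
python3 - <<'E'
from h import *
s=np.load("s.npy"); yaw=np.degrees(s[2])-90
k=S(s,[-.07,-.172,.12])[0]
for y in(yaw,yaw+180):print(y,[None if (q:=bot.inverse_kinematics([k[0],k[1],z],[-90,0,y])) is None else q.round(0) for z in(.1,.23)])
o=bot.get_obs();p=o["tool_pos"]
bot.line_to([p[0],p[1],.30],feed=.2)
ys=[y for y in (yaw,yaw+180) if bot.inverse_kinematics([k[0],k[1],.1],[-90,0,y]) is not None]
ys.sort(key=lambda y:abs(bot.inverse_kinematics([k[0],k[1],.1],[-90,0,y])[6])); np.save("yaw.npy",ys[0])
bot.move_to([k[0],k[1],.26],[-90,0,ys[0]])
im=bot.snapshot("wrist"); uv=proj("wrist",k)[0]; print(uv,bot.get_obs()["t"],bot.get_obs()["tool_pos"],k,ys[0])
cv2.imwrite("pics/w0.png",im)
E
```

```text
-97.35956643937644 [array([-30.,  29.,  53., 120., -32.,  46.,  36.]), array([-34.,  15.,  53., 111., -14.,  60.,  18.])]
82.64043356062356 [array([ -37.,   36.,   66.,  121.,  -43.,   52., -133.]), array([ -42.,   20.,   67.,  112.,  -21.,   62., -154.])]
[286.82913951 194.95162576] 3.2833 [ 0.47321248 -0.1217561   0.25992439] [ 0.47284711 -0.1225864   0.12310436] -97.35956643937644
```

View pics/w0.png

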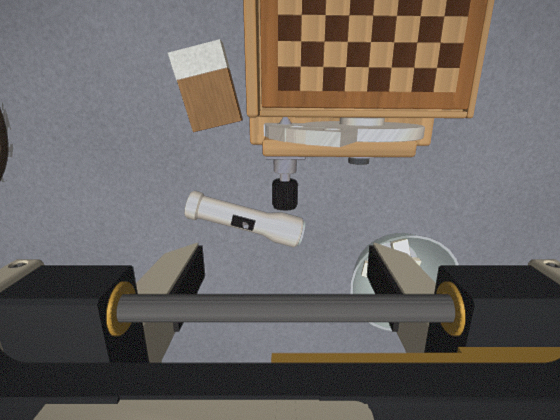

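The wrist view shows the knob centred at about (285,194), and the prediction was (287,195). That agrees to within 1 mm, so I'll grasp the knob and draw the pin.

```bash
python3 - <<'E'
from h import *
s=np.load("s.npy"); k=S(s,[-.07,-.172,.12])[0]
out=np.array([np.sin(s[2]),-np.cos(s[2]),0])
def st(m): o=bot.get_obs();print(m,round(o["t"],2),o["tool_pos"].round(4),o["force"].round(1),round(o["finger_gap"],3))
g=np.array([k[0],k[1],.1035])
print(bot.line_to(g,feed=.1,stop_force=15)); st("down")
bot.gripper_close(); st("closed"); p=bot.get_obs()["tool_pos"]
print(bot.line_to(p+.0215*out,feed=.02,stop_force=35)); st("out")
im=bot.snapshot("wrist"); bot.release(); st("rel")
q=bot.get_obs()["tool_pos"]; print("drawn",(q-p)@out)
bot.line_to([q[0],q[1],.21],feed=.15)
cv2.imwrite("pics/w1.png",bot.snapshot("wrist"));np.save("pin.npy",[p,q])
print(proj("wrist",[k,k+.0215*out]))
E
```

```text
False
down 5.0 [ 0.4732 -0.1226  0.1039] [ 1.3  1.  -0.9] 1.004
closed 6.08 [ 0.4723 -0.1225  0.1034] [-3.  -1.   2.3] 0.252
False
out 7.3 [ 0.4694 -0.144   0.1034] [-2.5  1.4  2.4] 0.255
rel 8.53 [ 0.4695 -0.1439  0.1034] [ 0.3 -0.4 -0.1] 0.995
drawn 0.021514555373388304
[[289.0485191  186.08577428]
 [288.94313368 211.56073324]]
```

View pics/w1.png

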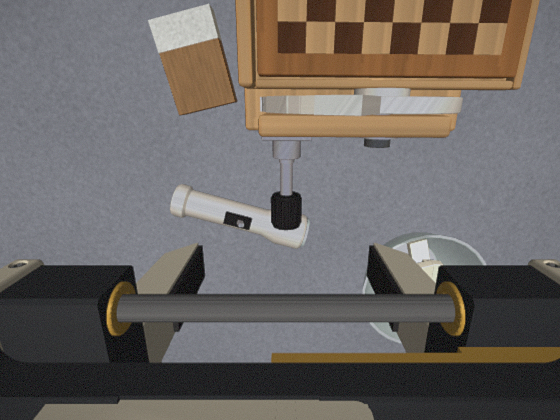

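The knob is now at about (286,210), against a predicted 211.6 for fully out, so the pin is drawn about 20–21 mm. Next I'll press on the ledge.

```bash
python3 - <<'E'
from h import *
s=np.load("s.npy"); yaw=float(np.load("yaw.npy"))
def st(m): o=bot.get_obs();print(m,round(o["t"],2),o["tool_pos"].round(4),o["force"].round(1),round(o["finger_gap"],3))
X=lambda th:-.093*np.cos(th)-.022*np.sin(th)-.010   # tip centre 10 mm in front of the ledge's inner top corner
Z=lambda th:-.093*np.sin(th)+.022*np.cos(th)
w=lambda th,dz=0: S(s[:3],[X(th),0,.12+Z(th)+dz])[0]
p=bot.get_obs()["tool_pos"]; bot.line_to([p[0],p[1],.25],feed=.2)
bot.gripper_close(); bot.line_to(w(0,.04)+[0,0,.003],feed=.2); st("above")
hit=bot.line_to(w(0,-.006),feed=.03,stop_force=3); st(f"touch {hit}")
dz=bot.get_obs()["tool_pos"][2]-w(0)[2]; print("dz",dz)
if hit:
    dz=np.clip(dz,-.004,.006)
    for d in (10,20,27): bot.line_to(w(np.radians(d),dz),feed=.04); st(d)
    cv2.imwrite("pics/s1.png",bot.snapshot("scene")); np.save("dz.npy",dz)
    print(proj("wrist",w(.5)))
E
```

```text
above 12.41 [0.4624 0.051  0.1854] [ 0.1 -0.8 -0.6] 0.004
touch True 13.71 [0.4616 0.0523 0.141 ] [ 0.4  0.  -0.3] 0.007
dz -0.001016072686387537
10 14.28 [0.4599 0.0525 0.1243] [-0.2 -0.5  0.3] 0.007
20 14.84 [0.46   0.0524 0.1076] [ 0.1  0.2 -0.3] 0.002
27 15.28 [0.4622 0.0521 0.0961] [-0.5  0.1  0.1] 0.003
[[289.34706648 260.7673097 ]]
```

```bash
python3 - <<'E'
from h import *
b=cv2.imread("pics/s1.png")[125:265,160:350]; w=bot.snapshot("wrist"); print(bot.get_obs()["force"])
b=cv2.resize(b,(570,420),interpolation=3)
cv2.imwrite("pics/m1.png",cv2.resize(np.hstack([b,w]),(800,297),interpolation=cv2.INTER_AREA))
cv2.imwrite("pics/b1.png",b)
E
```

```text
[ 0.35033773  0.64621832 -0.33902693]
```

View pics/m1.png

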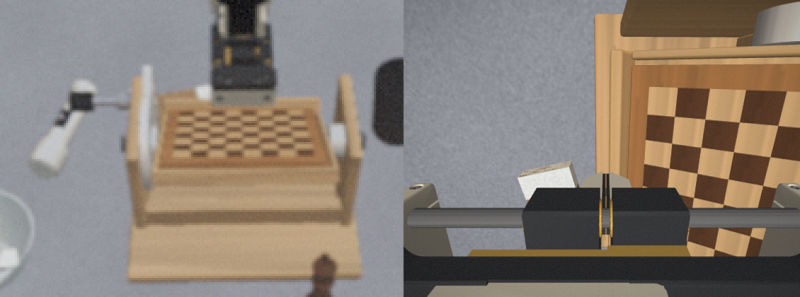

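The cradle has swung front-down with the board seated. The checker field is fully visible in the scene view at roughly (174–318, 110–158) in the composite. I'll measure the angle with a chessboard detector.

```bash
cat >> h.py <<'E'
def corners(im):
    x0,y0=170,140; c=cv2.resize(im[y0:270,x0:345],None,fx=5,fy=5,interpolation=cv2.INTER_CUBIC)
    g=cv2.cvtColor(c,cv2.COLOR_BGR2GRAY)
    ok,q=cv2.findChessboardCornersSB(g,(7,7),flags=cv2.CALIB_CB_NORMALIZE_IMAGE|cv2.CALIB_CB_EXHAUSTIVE)
    if not ok: return None
    return (q[:,0]+.5)/5-.5+[x0,y0]
def angle(im,s,off=0,v=True):
    q=corners(im)
    if q is None: return None
    best=None
    i,j=np.meshgrid(np.arange(7)-3.,np.arange(7)-3.); base=np.c_[i.ravel(),j.ravel()]
    for k in range(4):
        for f in (1,-1):
            g=(base*[1,f])@np.linalg.matrix_power(np.array([[0,1],[-1,0]]),k)
            def pts(x):
                th,sz,dx,dy=x; a=g[:,0]*sz+dx; h=.012
                return S(s,np.c_[a*np.cos(th)-h*np.sin(th),g[:,1]*sz+dy,.12+a*np.sin(th)+h*np.cos(th)])
            r=least_squares(lambda x:(proj("scene",pts(x),P)-q).ravel(),[.25,.02,0,0]) if (P:=bot.camera_params("scene")) else 0
            if r.x[1]>0 and (best is None or r.cost<best.cost): best=r
    if v: print("theta deg",np.degrees(best.x[0]).round(2),"size,dx,dy",best.x[1:].round(4),"rms",np.sqrt(2*best.cost/98).round(2))
    return best.x[0]
E
python3 - <<'E'
from h import *
s=np.load("s.npy")
for n in("scene0","s1"): print(n,angle(cv2.imread(f"pics/{n}.png"),s))
E
```

```text
theta deg -0.35 size,dx,dy [ 0.0189 -0.0007 -0.0005] rms 0.11
scene0 -0.006102934305257035
s1 None
```

```bash
cat >> h.py <<'E'
G=np.array([(i,j) for i in range(-3,4) for j in range(-3,4)],float)
def pts(s,x):
    th,dx,dy=x; a=G[:,0]*.0189+dx; h=.012
    return S(s,np.c_[a*np.cos(th)-h*np.sin(th),G[:,1]*.0189+dy,.12+a*np.sin(th)+h*np.cos(th)])
def angle2(im,s,th0):
    P=bot.camera_params("scene"); g=cv2.cvtColor(cv2.resize(im,None,fx=5,fy=5,interpolation=cv2.INTER_CUBIC),cv2.COLOR_BGR2GRAY)
    x=np.array([th0,0,0])
    for _ in range(4):
        u=((proj("scene",pts(s,x),P)+.5)*5-.5).astype(np.float32).reshape(-1,1,2)
        q=(cv2.cornerSubPix(g,u.copy(),(8,8),(-1,-1),(3,40,.01))[:,0]+.5)/5-.5
        r=least_squares(lambda y:(proj("scene",pts(s,y),P)-q).ravel(),x,loss="soft_l1",f_scale=.2); x=r.x
    return np.degrees(x[0]).round(2),x[1:].round(4),np.sqrt(np.mean((proj("scene",pts(s,x),P)-q)**2)).round(2)
E
python3 - <<'E'
from h import *
s=np.load("s.npy")
print(angle2(cv2.imread("pics/scene0.png"),s,.05))
for t in (20,24,27,30): print(t,angle2(cv2.imread("pics/s1.png"),s,np.radians(t)))
E
```

```text
(np.float64(0.27), array([-0.0007, -0.0004]), np.float64(0.45))
20 (np.float64(20.03), array([ 0.0006, -0.0004]), np.float64(0.57))
24 (np.float64(26.15), array([-0.0009, -0.0004]), np.float64(0.25))
27 (np.float64(26.15), array([-0.0009, -0.0004]), np.float64(0.25))
30 (np.float64(26.15), array([-0.0009, -0.0004]), np.float64(0.25))
```

The measured angle is 26.2° at a commanded 27°. I'll press on towards 30° and re-measure.

```bash
python3 - <<'E'
from h import *
s=np.load("s.npy"); dz=float(np.load("dz.npy"))
X=lambda th:-.093*np.cos(th)-.022*np.sin(th)-.010
Z=lambda th:-.093*np.sin(th)+.022*np.cos(th)
w=lambda th: S(s[:3],[X(th),0,.12+Z(th)+dz])[0]
bot.line_to(w(np.radians(30.7)),feed=.03)
im=bot.snapshot("scene");cv2.imwrite("pics/s2.png",im); print(angle2(im,s,.5))
p=bot.get_obs()["tool_pos"]; bot.line_to([p[0],p[1],.25],feed=.2)
im=bot.snapshot("scene");cv2.imwrite("pics/s3.png",im); print(angle2(im,s,.5),bot.get_obs()["t"])
E
```

```text
(np.float64(29.25), array([-0.001 , -0.0004]), np.float64(0.29))
(np.float64(29.64), array([-0.0009, -0.0004]), np.float64(0.29)) 16.7917
```

The cradle stands at 29.6°, within the pin's pull-in range. I'll pinch the knob and push it home.

```bash
python3 - <<'E'
from h import *
s=np.load("s.npy"); yaw=float(np.load("yaw.npy")); P,Q=np.load("pin.npy"); inn=np.array([-np.sin(s[2]),np.cos(s[2]),0])
def st(m): o=bot.get_obs();print(m,round(o["t"],2),o["tool_pos"].round(4),o["force"].round(1),round(o["finger_gap"],3))
bot.line_to([Q[0],Q[1],.25],feed=.2); bot.release()
bot.line_to(Q,feed=.12,stop_force=15); st("down")
bot.gripper_close(); st("closed"); a=bot.get_obs()["tool_pos"]
hit=bot.line_to(a+.0235*inn,feed=.02,stop_force=30); st(f"in {hit}")
b=bot.get_obs()["tool_pos"]; print("pushed",(b-a)@inn,"vs home",(b-P)@inn)
bot.release(); st("rel")
bot.line_to([b[0],b[1],.25],feed=.15)
im=bot.snapshot("scene");cv2.imwrite("pics/s4.png",im); print(angle2(im,s,.5))
cv2.imwrite("pics/w4.png",bot.snapshot("wrist"))
k=S(s,[-.07,-.172,.12])[0]; print(proj("wrist",[k,k-.003*inn,k-.02*inn]),bot.get_obs()["t"])
E
```

```text
down 20.76 [ 0.47   -0.144   0.1039] [ 0.9 -0.6 -0.5] 1.002
closed 21.83 [ 0.4693 -0.1439  0.1034] [-1.2  0.4  1.3] 0.255
in False 23.16 [ 0.4723 -0.1223  0.1035] [-1.8 -9.1 -2.4] 0.253
pushed 0.02176629571095255 vs home 0.0002375508186170378
rel 24.33 [ 0.4724 -0.1206  0.1034] [-0.4 -0.   0.8] 0.994
(np.float64(29.39), array([-0.0007, -0.0003]), np.float64(0.31))
[[288.77791583 197.42431714]
 [288.76642372 200.47455218]
 [288.7026412  217.40369007]] 25.5583
```

View pics/w4.png

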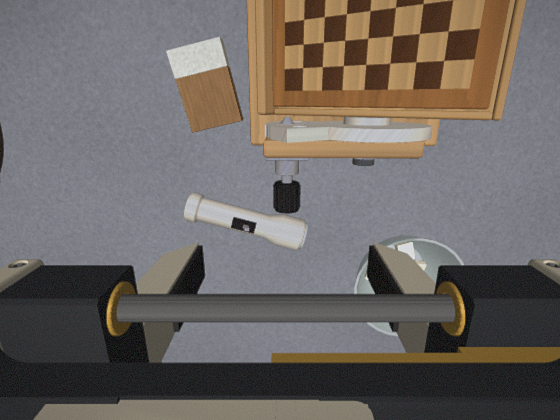

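The knob is centred at about (287,196). The home prediction was row 197.4, the same 1 px offset as at the start, so the pin is fully home. Nothing else has moved, so I'm handing in.

```bash
python3 - <<'E'
from station import bot
bot.pause(.5); print(bot.get_obs()["force"].round(1)); bot.hand_in()
E
```

```text
[-0.2 -0.1  0.5]
the job is handed in; nothing more can be done
```

I drew the pin about 21 mm, pressed the ledge down until the cradle stood at about 29.6°, then pinched the knob and pushed the pin back home. I handed in at about 26 s of the 45 s allowed; no verdict is reported.

**Last checks**
- **Pin:** the gripper ended 0.2 mm past its starting home position with about 9 N of resistance. The last wrist picture also shows the knob at the home position.
- **Cradle angle:** 29.4° from the scene camera after the pin went in, within the 2° tolerance.
- **Chess board:** seated to within about 1 mm.
- **Other items:** the torch, bowl and card box look unmoved in the wrist view. I did not measure the game boxes, dice cup or king at the end.
- **Robot:** clear of everything, with no force on the tool.

**Disagreements**
- **Ledge force:** the force reading stayed near zero while I pressed the ledge, where about 4 N was expected. I relied on the camera for the cradle angle instead.
- **Angle detector:** the standard chessboard detector failed on the first tilted view, so I used a corner-refinement fit instead. It reads 0.3° on the flat starting board.

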